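# Seat the tube carousel in its drive hub

### The arm

A 7-joint arm with a two-finger parallel gripper is mounted at the origin on a cart in front of the work surface, level with it; the furniture and walls round the work are solid. World frame = base frame: x ahead of the robot, y to its left, z up, the work surface at z = 0. Lengths are in m, angles in rad, forces in N, time in s.
With the tool pointing down it reaches from about 0.4 to 0.85 m from the base axis. Payload 4.5 kg.
Tool frame: the origin (TCP) lies on the centre line of the jaws, within the pads' length; the fingertips stand r.tips_ahead ahead of it and the grasp point (between the pads) is the TCP (r.tips_ahead is the distance from the TCP to the fingertips, in m); z points along the fingers, y is the direction in which the jaws open and shut (so a half turn about z gives the same grasp; the last joint's range is limited). The gripper opens to 88 mm and grips with 3 to 60 N. Pads are 18 mm wide; open, the fingers measure 123 mm over their backs; the gripper's body (75 mm by 187 mm) begins 45 mm behind the grasp point.
Start: joints at [-1.305, 0.689, -0.195, 1.565, 0.157, 0.902, -0.215], TCP at [0.144, 0.608, 0.258] pointing down, gripper open.
Joint ranges: [-3.01, 3.01], [-0.46, 2.08], [-1.47, 1.51], [0.13, 2.56], [-1, 4.14], [0.04, 2.09], [-2.66, 2.66]. Speed limits (rad/s): [2.57, 2.57, 3.14, 3.14, 3.14, 3.14, 3.14].

### API

Orientations are given as a unit quaternion [x, y, z, w].
In Python, from plant import r gives the robot as it stands.
- The arm moves only by the shell command python3 -m inch 'ROWS' [FORCE]. ROWS is JSON, a list of rows, each a list of 5 numbers: the shift along the world's x, y, z in units of 25 mm (1.0 is 25 mm), then the turn about the world's z in units of 6 degrees (1.0 is 6 degrees), then the finger opening in mm, from 0 to 88.1. A call has 1 to 5 rows; each row shifts and turns the commanded pose from where the row before left it; what a row does not reach is not made up. A row lasts 1/10 s, in which the tool goes at most 50 mm and 8.59 degrees, less where a joint would pass 70% of its speed; a pose out of reach is approached as far as the arm can. A call is refused whole if a number of a shift passes 1 or a number of a turn 1, either way. A call with a gripper value outside its range is refused whole. The fingers move at their own pace and stop on an object; FORCE is the grip in N (left out, the last holds). Time passes only in rows, so rows that do not move let the fingers close. It gives the time, the measured TCP pose, the force and the opening at its end, in the units of the state.
- r.get_state(): the state, without advancing time (a new reading comes with each control period).
- r.snapshot(name): name is "scene" or "top"; returns a dict with "pixels" (420x560x3 uint8, red, green, blue), "range_z" (420x560 float32, m along the optical axis (not along the pixel's ray), 0 where there is no reading), "K" (3x3 intrinsics, pixels), "position" and "attitude" of the camera in the world. Camera axes: x right, y up, looking along -z (the intrinsics and any distortion apply to the point x, -y, -z); pixel columns grow to the right and rows downward; lengths in m; the calibration is good to about 2 mm. A picture is of the moment at which its call begins.
- r.finish_job(): hands the job in, once; it reports no verdict.
The state is a dict: "clock": time; "q": joint angles; "qd": joint speeds; "joint_torque": joint torques, N m; "tool_pos": TCP position; "eef_rot": TCP orientation; "contact_force": force on the tool from outside, world axes, zero at the start; "moment": the same for the moment, N m; "opening": opening from 0.0 (shut) to 1.0 (fully open).
Only numpy, scipy, OpenCV 4.12 (cv2) and the standard library are available. Lean on these libraries where they do the work, as an engineer would, in place of code of your own. Each camera call takes 0.05 s, during which the arm holds its last target. There are 200 camera calls.

### The job

Take the blue tube carousel by its white grip, slide it straight out of the storage dock from under the lips, and push its keyed shaft into the hub of the bench drive, turning it until the key drops into the keyway and the shoulder sits flush on the hub. A spring in the hub pushes it back out, so finish while still gripping the carousel and pressing it fully home: do not let go. Leave the two flasks and the rubber bulb where they are.

Things in the scene. Friction and masses are not known exactly. Their poses are not given: they have to be found in the camera images.
- carousel: Loose blue tube carousel, 0.12 to 0.2 kg, upright. Origin: centre of the shaft's lower end, z up the shaft. Heights above it in mm: shaft radius 9, 0 to 40 (lowest 4 chamfered to radius 6); shoulder radius 16, 30 to 40; blue disc radius 35, 40 to 48; stem radius 8, to 76; white grip 76 to 112. Starts standing in the dock, origin 10 above the worktop and within 5 of the dock's own centre.
- carousel_grip (a point): Centre of the white grip block, on the shaft axis 94 mm above the carousel's origin, with the carousel's axes. The block is 36 mm along own x, 24 along own y (grip it across the 24) and 36 high. Orange stripes on grip and disc show the key side, own -x.
- carousel_key (a point): Outer lower edge of the brass key, 13 mm from the shaft axis on the carousel's own -x side, 10 mm above its origin. The key is 6 mm wide and 20 tall (10 to 30 above the origin), so the lowest 10 mm of the shaft are a plain round nose. At the start it points within 0.4 rad of the dock's own -x.
- dock: Grey dock fixed to the worktop, 100 x 112 x 68 mm. Origin: centre underneath, z up; own -x is the open front, roughly towards the robot. The disc rests on two ledges (top at 50 mm, 36 apart for the shaft), under two clear lips (62 to 68 mm high, 40 apart for the stem), between side walls with 2.5 mm play each way; a wall closes the back.
- lip_end (a point): Middle of the front ends of the dock's lips, at their underside, 28 mm in front of the dock's origin. The carousel must travel level along the dock's own -x by 65 mm or more (75 to 85 is safe) before it can be raised.
- drive: White bench drive fixed to the worktop, housing 124 x 124 x 48 mm, with a round steel hub on top. Origin: centre underneath, z up, own -x is its front with black dial and switch. The hub's keyway may stand anywhere within 0.5 rad either side of own -x; an orange stripe on the hub's side and face marks it. The hub is braked: it stays put under a light turn (under 0.6 N m).
- hub_mouth (a point): Centre of the hub's top face, 90 mm above the worktop, axes of the drive. Hub radius 24.5, bore radius 10 (1 mm play round the shaft), one keyway 9 mm wide to radius 15. With the key off the keyway the shaft stops on the face at 10 mm depth; with the key within about 0.13 rad of it, it goes on to 30 mm, where the shoulder meets the face.
- ejector (a joint): Brass spring pin in the bore, 0 when up (its top 14 mm below the hub's face), 0.016 m when the shaft is fully home. It pushes the shaft up with 2.5 N at first touch and 5.7 N when home, more than the carousel weighs.
- amber_mid: Bystander: conical flask of clear glass with a pale amber filling, 52 x 52 x 85 mm, origin at the centre of its underside. Leave alone.
- amber_left: Bystander: the same kind of flask, 52 x 52 x 85 mm, origin at the centre of its underside. Leave alone.
- bulb: Bystander: red rubber pipette bulb, 51 x 51 x 76 mm, standing, origin at the centre of its underside. Leave alone.
Mind the look-alikes: they are no part of the job. Leave any green look-alike of the drive alone. What is shaped like the carousel but purple is not meant.

How it is judged:
By the outcome, as a careful person would: the job done as asked, in the order asked, and still so for the second after the job is handed in, while the arm keeps its last pose, push and grip.
It also fails if it takes over 51 s, if anything falls off the work surface, if the arm or the gripper's body presses on something with over 40 N, if the wrist force passes 120 N, or if a joint passes its speed limit or range.

## Working session

There is one attempt and no reset: what is moved stays moved. The work goes in short steps, Python scripts to look and compute and a shell command to move; the robot and the scene stay as the last step left them, time stands still between calls to the robot, and variables do not carry over. Pictures are saved under pics/ and viewed, about 8 in all and at most 12, crops included, and the job is handed in when it is done.

```bash
mkdir -p pics; ls
cat > h.py <<'E'
import numpy as np,cv2
from scipy.spatial.transform import Rotation as R
from plant import r
def snap(n,f):
    s=r.snapshot(n); np.savez(''+f+'.npz',**{k:np.array(v) for k,v in s.items()})
    cv2.imwrite('pics/'+f+'.png',s['pixels'][:,:,::-1]); return s
def cloud(s):
    A=np.array(s['attitude']); A=A if A.shape==(3,3) else R.from_quat(A).as_matrix()
    K=np.array(s['K']); z=s['range_z']; v,u=np.mgrid[:z.shape[0],:z.shape[1]]
    p=np.stack([(u-K[0,2])/K[0,0]*z,-(v-K[1,2])/K[1,1]*z,-z],-1)
    P=p@A.T+np.array(s['position']); P[z==0]=np.nan; return P
E
python3 - <<'E'
from h import *
for n in('scene','top'):
    s=snap(n,n+'0'); print({k:s[k] for k in s if k not in('pixels','range_z')})
st=r.get_state();print(st['clock'],st['tool_pos'],st['eef_rot'],st['opening'],r.tips_ahead)
E
```

```text
pics
{'K': array([[536.86285171,   0.        , 277.26635192],
       [  0.        , 536.86285171, 202.99300204],
       [  0.        ,   0.        ,   1.        ]]), 'position': array([-0.36504746, -0.58402698,  0.80778679]), 'attitude': array([ 0.41826531, -0.22775714, -0.43724629,  0.76288695])}
{'K': array([[416.95842567,   0.        , 284.08262216],
       [  0.        , 416.95842567, 213.61475787],
       [  0.        ,   0.        ,   1.        ]]), 'position': array([0.46557877, 0.01620645, 1.15758652]), 'attitude': array([-0.02399377,  0.04057177,  0.70879138, -0.70384161])}
0.1 [0.14351234 0.60774199 0.25697821] [ 1.15587667e-01  9.93296926e-01 -8.41072326e-04 -2.44716402e-05] 1.0024492960779334 0.019
```

View pics/scene0.png

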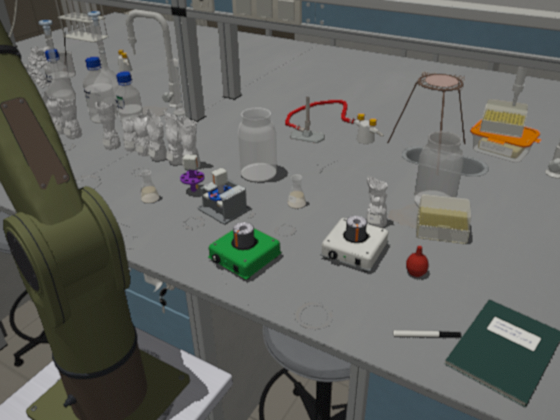

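View pics/top0.png

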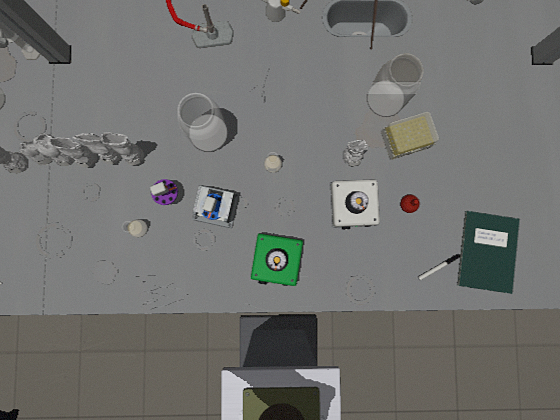

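The scene view shows the dock with the blue carousel at (222,195), purple look-alike at (193,178), green drive at (244,250) and white drive at (356,240). In the top view the dock is at (215,205), white drive at (356,203), flasks at (273,162) and (137,228), bulb at (410,203).

Run:
```python
from h import *
t=np.load('top0.npz');s=np.load('scene0.npz')
def crop(s,u,v,w,h): return cv2.resize(s['pixels'][v:v+h,u:u+w,::-1],(400,300),interpolation=cv2.INTER_CUBIC)
a=np.vstack([np.hstack([crop(t,175,175,80,60),crop(t,318,173,80,60)]),np.hstack([crop(s,182,160,80,60),crop(s,315,210,80,60)])])
cv2.imwrite('pics/c1.png',a)
for n,s in(('top',t),('scene',s)):
    P=cloud(s); z=P[...,2]; C=s['pixels'].astype(int)
    print(n,'table z',np.nanmedian(z[280:300,200:400]) if n=='top' else np.nanmedian(z[300:310,200:240]))
    for nm,(u0,v0,u1,v1),zs in (('dock',(175,175,255,235) if n=='top' else (182,160,262,220),[(.055,.075),(.10,.13)]),('drive',(318,173,398,233) if n=='top' else (315,210,395,270),[(.04,.055),(.08,.1)])):
        Q=P[v0:v1,u0:u1].reshape(-1,3)
        for lo,hi in zs:
            q=Q[(Q[:,2]>lo)&(Q[:,2]<hi)]
            if len(q)<4: continue
            b=cv2.minAreaRect((q[:,:2]*1000).astype(np.float32)); print(nm,lo,hi,len(q),q.mean(0).round(4),np.median(q[:,2]),b)
```

```text
top table z -0.00037561999677970803
dock 0.055 0.075 821 [0.5952 0.1742 0.0651] 0.06676350971074707 ((594.2109985351562, 176.4561767578125), (92.51176452636719, 81.97525787353516), 77.25926208496094)
dock 0.1 0.13 153 [0.5864 0.1775 0.12  ] 0.1210398462589155 ((587.0546875, 178.40567016601562), (24.49289321899414, 35.737701416015625), 70.87932586669922)
drive 0.04 0.055 1706 [ 0.5956 -0.2021  0.0474] 0.047539847078835296 ((597.3220825195312, -204.29605102539062), (123.52825164794922, 123.68917083740234), 2.089001417160034)
drive 0.08 0.1 239 [ 0.5971 -0.204   0.0889] 0.08911923616939754 ((597.2662353515625, -204.90219116210938), (45.904998779296875, 48.82994079589844), 44.08739471435547)
scene table z -0.017610682864709293
dock 0.055 0.075 754 [0.6143 0.1764 0.0644] 0.0649280519407282 ((664.5567626953125, 193.19749450683594), (194.54080200195312, 210.09666442871094), 68.62852478027344)
dock 0.1 0.13 201 [0.5868 0.1914 0.1136] 0.11447543039778107 ((603.2574462890625, 237.88165283203125), (160.96337890625, 38.68656539916992), 73.90148162841797)
drive 0.04 0.055 1476 [ 0.5872 -0.2143  0.0483] 0.04880911455143766 ((634.1075439453125, -205.81637573242188), (216.501220703125, 123.6059341430664), 2.0622406005859375)
drive 0.08 0.1 266 [ 0.5914 -0.2083  0.0886] 0.08975303694502273 ((594.735595703125, -207.3634033203125), (50.46090316772461, 47.29252243041992), 45.027496337890625)
```

View pics/c1.png

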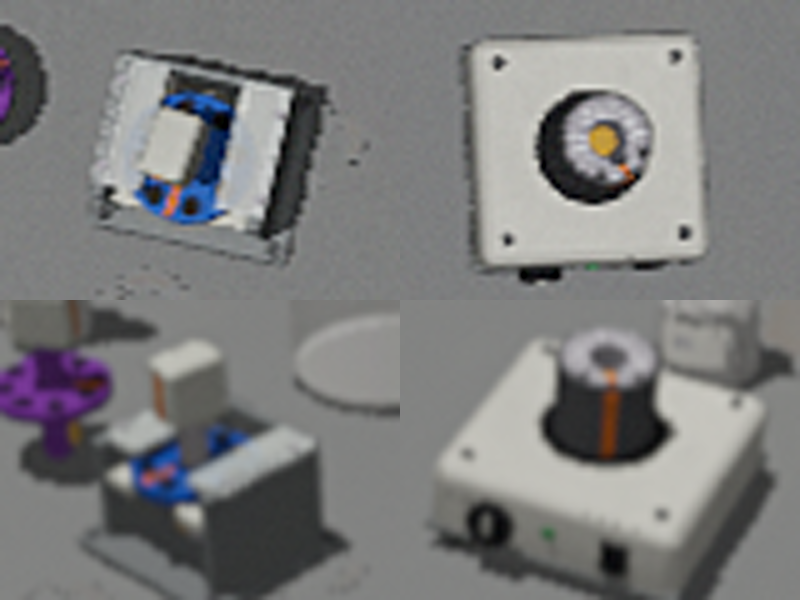

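Run:
```python
from h import *
for n,dr,dk in(('top',(318,173,398,233),(175,175,255,235)),('scene',(315,210,395,270),(182,160,262,220))):
    s=np.load(n+'0.npz');P=cloud(s);H=cv2.cvtColor(s['pixels'],cv2.COLOR_RGB2HSV).astype(int)
    K=s['K'];A=R.from_quat(s['attitude']).as_matrix()
    v,u=np.mgrid[:420,:560]; d=np.stack([(u-K[0,2])/K[0,0],-(v-K[1,2])/K[1,1],-np.ones_like(u)],-1)@A.T
    def at(z): return s['position']+d*((z-s['position'][2])/d[...,2])[...,None]
    org=(H[...,0]>4)&(H[...,0]<20)&(H[...,1]>130)&(H[...,2]>90)
    def box(b): m=np.zeros((420,560),bool); m[b[1]:b[3],b[0]:b[2]]=1; return m
    # hub: pixels near top face
    q=at(.09); c=np.array([.597,-.2045])
    face=box(dr)&(abs(P[...,2]-.09)<.006)
    fb=cv2.minEnclosingCircle((q[face][:,:2]*1000).astype(np.float32)); print(n,'face circle(z=.09)',fb,q[face].mean(0)[:2])
    m=box(dr)&org
    for i in np.argwhere(m): print(i[::-1],P[tuple(i)].round(4),q[tuple(i)][:2].round(4),H[tuple(i)])
    m=box(dk)&org
    print('dock orange'); 
    for i in np.argwhere(m): print(i[::-1],P[tuple(i)].round(4),at(.058)[tuple(i)][:2].round(4))
    # dock planes in ortho
    if n=='top':
        im=np.zeros((420,560),np.uint8); 
        m=box(dk)&(P[...,2]>.05)&(P[...,2]<.075); Q=at(.068)[m][:,:2]; np.save('q.npy',Q)
        g=np.zeros((600,600,3),np.uint8)
        xs=np.linspace(.52,.68,600); ys=np.linspace(.26,.10,600)
        X,Y=np.meshgrid(xs[::-1],ys,indexing='ij')
        p=(np.stack([X,Y,np.full_like(X,.068)],-1)-s['position'])@A
        mu=(K[0,0]*p[...,0]/-p[...,2]+K[0,2]).astype(np.float32); mv=(K[1,1]*-p[...,1]/-p[...,2]+K[1,2]).astype(np.float32)
        cv2.imwrite('pics/ortho.png',cv2.remap(s['pixels'][...,::-1].copy(),mu,mv,cv2.INTER_CUBIC))
```

```text
top face circle(z=.09) ((596.9058837890625, -204.32321166992188), 24.60106086730957) [ 0.59716214 -0.20400588]
[357 198] [ 0.6044 -0.2011  0.0773] [ 0.6028 -0.1986] [ 19 151 132]
[359 198] [ 0.6047 -0.2068  0.0752] [ 0.6028 -0.2038] [ 19 137 138]
[361 201] [ 0.5968 -0.2121  0.0741] [ 0.5949 -0.2088] [ 17 132 143]
[362 206] [ 0.5817 -0.2107  0.0919] [ 0.5819 -0.2111] [ 13 185 208]
[363 207] [ 0.5791 -0.2133  0.0913] [ 0.5793 -0.2136] [ 11 216 151]
[364 208] [ 0.5768 -0.2164  0.0888] [ 0.5767 -0.2161] [ 12 183 127]
dock orange
[210 212] [0.5713 0.185  0.0613] [0.5717 0.1855]
[210 213] [0.5687 0.1849 0.0617] [0.569  0.1855]
[209 214] [0.5664 0.1882 0.0574] [0.5664 0.1881]
[209 215] [0.5638 0.1883 0.0568] [0.5637 0.1881]
[209 216] [0.561  0.1878 0.0594] [0.5611 0.188 ]
[208 217] [0.5586 0.191  0.0559] [0.5585 0.1906]
scene face circle(z=.09) ((593.456787109375, -208.6891326904297), 28.27239418029785) [ 0.5927106  -0.20764384]
[357 228] [ 0.5795 -0.2158  0.084 ] [ 0.5716 -0.2189] [ 10 163 100]
[356 229] [ 0.5718 -0.2166  0.0863] [ 0.5669 -0.2185] [ 11 197 105]
[357 229] [ 0.5743 -0.218   
[... 945 characters left out ...]
.2162  0.0635] [ 0.5426 -0.2293] [ 13 227 110]
[357 236] [ 0.5773 -0.2182  0.0634] [ 0.5437 -0.2312] [ 11 210 102]
[356 237] [ 0.5738 -0.2173  0.0625] [ 0.5392 -0.2308] [ 13 229 109]
[357 237] [ 0.5771 -0.2185  0.0608] [ 0.5402 -0.2328] [ 10 199 101]
[356 238] [ 0.5733 -0.2177  0.0601] [ 0.5358 -0.2323] [ 13 227 110]
[357 238] [ 0.5776 -0.2184  0.0576] [ 0.5369 -0.2343] [ 11 207 100]
[356 239] [ 0.5735 -0.2178  0.0571] [ 0.5324 -0.2338] [ 12 226 107]
[357 239] [ 0.5752 -0.2196  0.0567] [ 0.5335 -0.2357] [ 10 195  94]
[356 240] [ 0.5768 -0.2167  0.0517] [ 0.529  -0.2353] [ 12 222  93]
dock orange
[196 185] [0.6321 0.3004 0.0187] [0.5824 0.2563]
[196 186] [0.63   0.2989 0.0169] [0.5783 0.2531]
```

View pics/ortho.png

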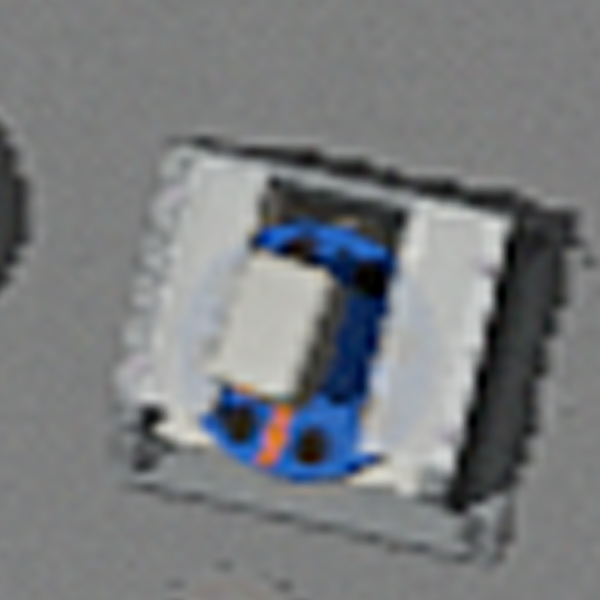

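The rectified dock picture shows the lips and walls running at about 12° (-x pointing down-left), with the grip at (272,320) and its stripe at (275,435). I'll refine the grip and keyway angles while starting the approach.

```bash
python3 - <<'E'
from h import *
s=np.load('scene0.npz');K=s['K'];A=R.from_quat(s['attitude']).as_matrix();p=s['position']
for u,v in((356.5,233),(356.5,238)):
    d=A@np.array([(u+.0-K[0,2])/K[0,0],-(v-K[1,2])/K[1,1],-1]); c=np.array([.597,-.2043]);o=p[:2]-c;e=d[:2]
    a,b,k=e@e,2*o@e,o@o-.0245**2;t=(-b-np.sqrt(b*b-4*a*k))/2/a; x=o+t*e; print('key ang',np.degrees(np.arctan2(-x[1],-x[0])),(p+t*d))
t=np.load('top0.npz');P=cloud(t);K=t['K'];A=R.from_quat(t['attitude']).as_matrix()
m=np.zeros((420,560),bool);m[175:235,175:255]=1;m&=P[...,2]>.105
v,u=np.nonzero(m);d=np.stack([(u-K[0,2])/K[0,0],-(v-K[1,2])/K[1,1],-np.ones(len(u))],-1)@A.T
q=(t['position']+d*((.122-t['position'][2])/d[:,2])[:,None])[:,:2]*1000
print(cv2.minAreaRect(q.astype(np.float32)));C=np.cov(q.T);w,V=np.linalg.eigh(C);print(q.mean(0),np.degrees(np.arctan2(V[1,1],V[0,1])),np.sqrt(12*w))
E
python3 -m inch '[[0.5,-0.5,0,0,88],[1,-1,0,0,88],[1,-1,0,0,88],[1,-1,0,0,88],[1,-1,0,0,88]]'
```

```text
key ang 30.96200781518147 [ 0.57599104 -0.2169045   0.07238716]
key ang 33.06014370896295 [ 0.57646659 -0.21766522  0.05802096]
((586.4848022460938, 177.38247680664062), (25.97825813293457, 35.47598648071289), 71.15143585205078)
[586.32846655 177.43253408] 164.40918268203546 [25.84817358 35.59230057]
clock: 0.6
tool_pos: [0.2579, 0.4932, 0.2576]
eef_rot: [0.116, 0.993, -0.001, 0.0]
contact_force: [-0.3, 0.4, -0.1]
opening: 0.996
```

```bash
python3 -m inch '[[1,-1,0,-0.3,88],[1,-1,0,-0.3,88],[1,-1,0,0,88],[1,-1,0,0,88],[1,-1,0,0,88]]'|head -3
python3 -m inch '[[1,-1,0,0,88],[1,-1,0,0,88],[1,-1,0,0,88],[1,-1,0,0,88],[1,-1,0,0,88]]'|head -3
python3 -m inch '[[1,-1,0,0,88],[1,-1,0,0,88],[1,-0.7,0,0,88],[0.2,0,-0.5,0,88],[0,0,-0.5,0,88]]'
python3 -m inch '[[0,0,-1,0,88],[0,0,0,0,88],[0,0,0,0,88]]'
```

```text
clock: 1.1
tool_pos: [0.3824, 0.368, 0.2577]
eef_rot: [0.147, 0.989, -0.001, 0.0]
clock: 1.6
tool_pos: [0.5069, 0.2428, 0.2576]
eef_rot: [0.147, 0.989, -0.001, -0.0]
clock: 2.1
tool_pos: [0.5863, 0.1769, 0.2318]
eef_rot: [0.148, 0.989, -0.0, 0.0]
contact_force: [-0.9, 0.5, -0.1]
opening: 0.997
clock: 2.4
tool_pos: [0.5845, 0.1792, 0.2072]
eef_rot: [0.146, 0.989, -0.0, -0.001]
contact_force: [0.9, 0.0, 0.8]
opening: 1.002
```

```bash
python3 -m inch '[[0.08,-0.07,-1,0,88],[0,0,-1,0,88],[0,0,-1,0,88],[0,0,-0.6,0,88],[0,0,-0.5,0,88]]'
python3 -m inch '[[0,0,0,0,60],[0,0,0,0,40],[0,0,0,0,34],[0,0,0,0,30],[0,0,0,0,27]]' 8
python3 -m inch '[[0,0,0,0,24],[0,0,0,0,20],[0,0,0,0,10],[0,0,0,0,10],[0,0,0,0,10]]' 8
python3 - <<'E'
from h import *
s=snap('scene','s1');cv2.imwrite('pics/s1c.png',cv2.resize(s['pixels'][130:250,150:310,::-1],(800,600),interpolation=cv2.INTER_CUBIC))
E
```

```text
clock: 2.9
tool_pos: [0.5881, 0.1772, 0.1051]
eef_rot: [0.146, 0.989, 0.0, 0.0]
contact_force: [0.2, 0.0, 0.2]
opening: 1.001
clock: 3.4
tool_pos: [0.5884, 0.1767, 0.1059]
eef_rot: [0.147, 0.989, 0.0, 0.001]
contact_force: [-0.8, 0.3, -0.5]
opening: 0.571
clock: 3.9
tool_pos: [0.5881, 0.1767, 0.1053]
eef_rot: [0.147, 0.989, 0.0, 0.0]
contact_force: [-0.3, 1.1, 0.2]
opening: 0.274
```

View pics/s1c.png

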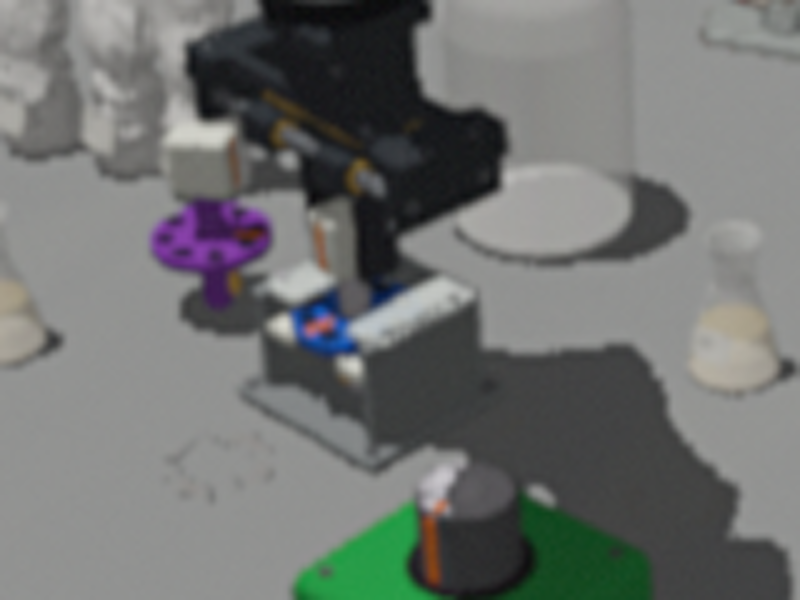

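The jaws hold the white grip at (335,240) with the disc still under the lips. Next I lift a hair and pull straight out along the dock's -x.

```bash
python3 -m inch '[[0,0,0,0,10],[0,0,0.06,0,10],[-0.1,0.02,0,0,10],[-0.2,0.04,0,0,10],[-0.2,0.04,0,0,10]]' 40
python3 -m inch '[[-0.2,0.04,0,0,10],[-0.2,0.04,0,0,10],[-0.2,0.04,0,0,10],[-0.2,0.04,0,0,10]]'
```

```text
clock: 4.45
tool_pos: [0.5748, 0.179, 0.1065]
eef_rot: [0.147, 0.989, -0.0, -0.0]
contact_force: [-0.2, 0.2, -1.6]
opening: 0.272
clock: 4.85
tool_pos: [0.5551, 0.1832, 0.1068]
eef_rot: [0.147, 0.989, 0.0, -0.0]
contact_force: [-0.8, 0.0, -2.4]
opening: 0.268
```

```bash
python3 -m inch '[[-0.4,0.08,0,0,10],[-0.4,0.09,0,0,10],[-0.4,0.08,0,0,10],[-0.4,0.09,0,0,10],[-0.35,0.08,0,0,10]]'
python3 -m inch '[[0,0,0,0,10],[0,0,0,0,10]]'
```

```text
clock: 5.35
tool_pos: [0.5057, 0.1939, 0.1068]
eef_rot: [0.147, 0.989, 0.0, -0.0]
contact_force: [-0.9, 0.5, -3.0]
opening: 0.268
clock: 5.55
tool_pos: [0.507, 0.1937, 0.1069]
eef_rot: [0.147, 0.989, 0.0, 0.0]
contact_force: [-0.2, -0.1, -1.3]
opening: 0.271
```

```bash
python3 -m inch '[[0,0,0.6,0,10],[0,0,1,0,10],[0,0,1,0,10],[0,0,1,0,10],[0,0,1,0,10]]'
python3 -m inch '[[0.2,-0.6,0.1,0.5,10],[0.2,-1,0,0.5,10],[0.2,-1,0,0.5,10],[0.2,-1,0,0.5,10],[0.2,-1,0,0.5,10]]'|head -3
python3 -m inch '[[0.2,-1,0,0.5,10],[0.2,-1,0,0.5,10],[0.2,-1,0,0.5,10],[0.2,-1,0,0.5,10],[0.2,-1,0,0.5,10]]'|head -3
python3 -m inch '[[0.3,-1,0,0.5,10],[0.3,-1,0,0.5,10],[0.3,-1,0,0.5,10],[0.3,-1,0,0.5,10],[0.2,-1,0,0.5,10]]'|head -3
python3 -m inch '[[0.2,-0.3,0,0.4,10],[0,0,0,0,10],[0,0,0,0,10]]'
python3 - <<'E'
from h import *
s=snap('scene','s2');t=snap('top','t2')
a=np.hstack([cv2.resize(x[...,::-1],(400,500),interpolation=cv2.INTER_CUBIC) for x in(s['pixels'][160:285,305:405],t['pixels'][150:250,315:395])])
cv2.imwrite('pics/c2.png',a)
P=cloud(s);H=cv2.cvtColor(s['pixels'],cv2.COLOR_RGB2HSV)
m=(H[...,0]>105)&(H[...,0]<130)&(H[...,1]>120);m[:160]=0;m[285:]=0;m[:,:300]=0;m[:,420:]=0
q=P[m];print(len(q),np.nanmedian(q,0),np.nanpercentile(q[:,2],[5,50,95]))
q=q[np.abs(q[:,2]-np.nanpercentile(q[:,2],80))<.004];b=cv2.minEnclosingCircle((q[:,:2]*1000).astype(np.float32));print(len(q),b)
E
```

```text
clock: 6.05
tool_pos: [0.5074, 0.1931, 0.2228]
eef_rot: [0.147, 0.989, 0.0, 0.0]
contact_force: [0.6, -0.0, -2.0]
opening: 0.269
clock: 6.55
tool_pos: [0.5325, 0.077, 0.2243]
eef_rot: [0.016, 1.0, -0.0, 0.0]
clock: 7.05
tool_pos: [0.5573, -0.0483, 0.2242]
eef_rot: [-0.115, 0.993, -0.0, 0.0]
clock: 7.55
tool_pos: [0.5923, -0.1734, 0.2241]
eef_rot: [-0.243, 0.97, -0.0, 0.0]
clock: 7.85
tool_pos: [0.5966, -0.1787, 0.2241]
eef_rot: [-0.263, 0.965, 0.0, -0.0]
contact_force: [-0.1, -0.2, -1.9]
opening: 0.268
300 [ 0.58362461 -0.18682792  0.17775979] [0.17291433 0.17775979 0.17990763]
270 ((590.3095092773438, -182.07623291015625), 33.95625305175781)
```

View pics/c2.png

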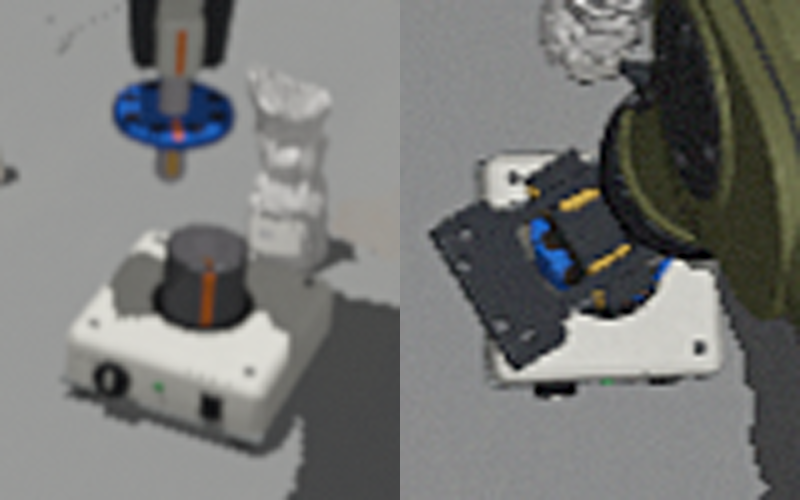

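The crop shows the grip stripe at (180,50), disc stripe at (178,135) and hub stripe at (207,290), all facing the same way. The shaft hangs clear above the hub, so I move over it and lower.

```bash
python3 -m inch '[[0.04,-0.5,0,0,10],[0.04,-0.48,0,0,10],[0,0,-0.6,0,10],[0,0,-0.6,0,10],[0,0,0,0,10]]'
python3 -m inch '[[0,0,0,0,10],[0,0,0,0,10]]'
python3 -m inch '[[0,0,-0.1,0,10],[0,0,-0.1,0,10],[0,0,-0.1,0,10],[0,0,-0.1,0,10],[0,0,0,0,10]]'
```

```text
clock: 8.45
tool_pos: [0.5966, -0.2029, 0.1909]
eef_rot: [-0.263, 0.965, 0.002, -0.003]
contact_force: [-1.2, -0.3, -1.5]
opening: 0.27
clock: 8.65
tool_pos: [0.5991, -0.2028, 0.1944]
eef_rot: [-0.264, 0.965, 0.0, 0.0]
contact_force: [0.3, -0.1, -1.2]
opening: 0.27
clock: 9.15
tool_pos: [0.5985, -0.2034, 0.1838]
eef_rot: [-0.263, 0.965, 0.0, -0.0]
contact_force: [-0.2, -0.0, -1.0]
opening: 0.267
```

```bash
python3 -m inch '[[0,0,-0.1,0,10],[0,0,0,0,10]]'
python3 -m inch '[[0,0,-0.1,0,10],[0,0,0,0,10]]'
python3 -m inch '[[0,0,-0.1,0,10],[0,0,0,0,10]]'
```

```text
clock: 9.35
tool_pos: [0.5986, -0.2034, 0.1814]
eef_rot: [-0.263, 0.965, 0.0, -0.0]
contact_force: [-0.2, 0.1, -1.1]
opening: 0.269
clock: 9.55
tool_pos: [0.5986, -0.2035, 0.1789]
eef_rot: [-0.263, 0.965, 0.0, -0.0]
contact_force: [-0.5, -0.5, -1.3]
opening: 0.273
clock: 9.75
tool_pos: [0.5986, -0.2034, 0.1764]
eef_rot: [-0.263, 0.965, 0.0, -0.0]
contact_force: [-0.0, -0.7, -2.2]
opening: 0.271
```

```bash
for i in 1; do python3 -m inch '[[0,0,-0.1,0,10],[0,0,0,0,10]]'; done
python3 -m inch '[[0,0,-0.1,0,10],[0,0,0,0,10]]'
python3 -m inch '[[0,0,-0.1,0,10],[0,0,0,0,10]]'
```

```text
clock: 9.95
tool_pos: [0.5986, -0.2034, 0.1739]
eef_rot: [-0.263, 0.965, 0.0, -0.0]
contact_force: [-0.5, 0.2, -2.5]
opening: 0.265
clock: 10.15
tool_pos: [0.5987, -0.2034, 0.1715]
eef_rot: [-0.263, 0.965, 0.0, -0.0]
contact_force: [0.2, -0.9, -2.6]
opening: 0.269
clock: 10.35
tool_pos: [0.5989, -0.2035, 0.1693]
eef_rot: [-0.263, 0.965, -0.0, 0.0]
contact_force: [-0.3, -0.5, 0.3]
opening: 0.264
```

```bash
python3 -m inch '[[0,0,-0.1,0,10],[0,0,0,0,10]]'
python3 -m inch '[[0,0,-0.1,0,10],[0,0,0,0,10]]'
python3 -m inch '[[0,0,-0.1,0,10],[0,0,0,0,10]]'
```

```text
clock: 10.55
tool_pos: [0.5989, -0.2034, 0.1667]
eef_rot: [-0.263, 0.965, -0.0, 0.0]
contact_force: [-1.0, -0.2, 0.8]
opening: 0.272
clock: 10.75
tool_pos: [0.5989, -0.2034, 0.1641]
eef_rot: [-0.263, 0.965, 0.0, 0.0]
contact_force: [0.3, -0.0, 1.8]
opening: 0.267
clock: 10.95
tool_pos: [0.5989, -0.2035, 0.1616]
eef_rot: [-0.263, 0.965, 0.0, 0.0]
contact_force: [-1.0, 0.4, 1.3]
opening: 0.273
```

```bash
python3 -m inch '[[0,0,-0.1,0,10],[0,0,0,0,10]]'
python3 -m inch '[[0,0,-0.1,0,10],[0,0,0,0,10]]'
python3 -m inch '[[0,0,-0.06,0,10],[0,0,0,0,10]]'
python3 -m inch '[[0,0,-0.06,0,10],[0,0,0,0,10]]'
```

```text
clock: 11.15
tool_pos: [0.5989, -0.2035, 0.1591]
eef_rot: [-0.263, 0.965, 0.0, 0.0]
contact_force: [-0.0, -0.7, 2.2]
opening: 0.269
clock: 11.35
tool_pos: [0.5989, -0.2035, 0.1566]
eef_rot: [-0.263, 0.965, 0.0, 0.0]
contact_force: [-0.4, 0.1, 2.9]
opening: 0.272
clock: 11.55
tool_pos: [0.5989, -0.2035, 0.1553]
eef_rot: [-0.263, 0.965, -0.0, 0.0]
contact_force: [-1.6, 0.1, 3.7]
opening: 0.271
clock: 11.75
tool_pos: [0.599, -0.2034, 0.1552]
eef_rot: [-0.263, 0.965, -0.0, 0.0]
contact_force: [-3.2, 0.6, 13.6]
opening: 0.269
```

```bash
python3 -m inch '[[0,0,0,0,10],[0,0,-0.03,0,10],[0,0,0,0,10],[0,0,0,0,10],[0,0,0,0,10]]' 50
python3 - <<'E'
from h import *
s=snap('scene','s3')
cv2.imwrite('pics/c3.png',cv2.resize(s['pixels'][170:290,300:420,::-1],(600,600),interpolation=cv2.INTER_CUBIC))
st=r.get_state();print(st['tool_pos'],st['contact_force'],st['moment'])
E
```

```text
clock: 12.25
tool_pos: [0.5991, -0.2034, 0.1552]
eef_rot: [-0.263, 0.965, -0.001, 0.0]
contact_force: [-5.8, 0.3, 18.0]
opening: 0.268
[ 0.59909806 -0.20340931  0.15518779] [-5.46341888  0.89396985 18.32761763] [0.23143659 1.25459473 0.01514694]
```

View pics/c3.png

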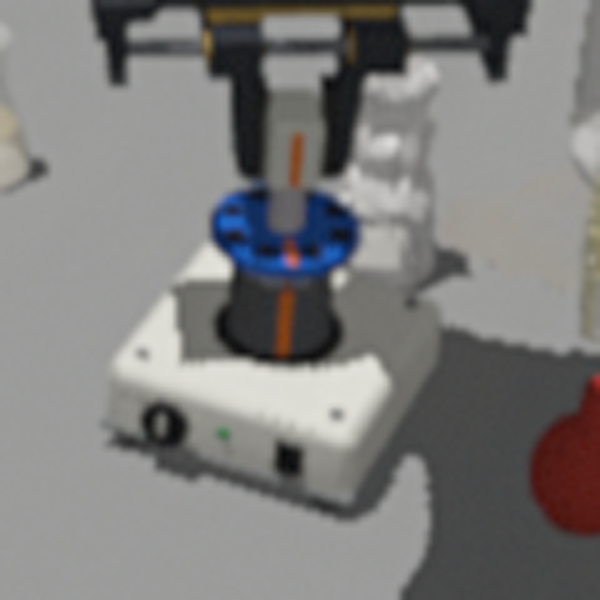

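The stripes on grip (296,160), disc (290,258) and hub (287,320) line up, and the disc sits low over the hub with its shoulder on the face. I relieve the small side load and hand in.

```bash
python3 -m inch '[[-0.02,0,0,0,10],[0,0,0,0,10],[0,0,0,0,10],[0,0,0,0,10],[0,0,0,0,10]]' 50
python3 - <<'E'
from h import *
st=r.get_state()
print(st['tool_pos'],st['contact_force'],st['moment'])
if abs(st['tool_pos'][2]-.1552)<.0005 and st['contact_force'][2]>10: print(r.finish_job())
E
```

```text
clock: 12.8
tool_pos: [0.599, -0.2034, 0.1552]
eef_rot: [-0.263, 0.965, -0.001, 0.001]
contact_force: [-3.6, 1.1, 17.5]
opening: 0.269
[ 0.59896783 -0.20340457  0.15515118] [-3.64179155  1.09402728 17.52445979] [ 0.20664913  1.05463585 -0.00812971]
the job is handed in; nothing more can be done
None
```

I gripped the blue carousel by its white grip, slid it level 83 mm out of the dock and carried it over to the white drive. I turned it about 47° to the keyway and pressed it into the hub. The job was handed in at 12.8 s, still gripping at the 50 N setting and pressing.

**Seating:** the hub side took the key without any stop at 10 mm depth. The spring force then rose steadily to a hard stop at TCP height 0.1552 m. That is where the shoulder should meet the face, given the grasp height. The last reading was about 17.5 N upward, and the stripes on grip, disc and hub lined up in the last picture.

**Checks that disagreed:** about 4 N of side load and 1 N m of moment remained at the end. The scene camera's keyway angle read up to 3° more than the top camera's.

**Bystanders:** I did not touch the flasks, the bulb or the look-alikes, but I took no separate final picture to check their positions.

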